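Swing the slotted stay onto its locating bolt

TASK

The slotted stay on the anchor plate has been left parked between two uprights and must be located again. Lift the stay by the black grip, swing it about the pivot bolt that passes through its other end, and lower it so that its slot drops over the slim pointed bolt, not the broad post. Leave the stay lying flat on the plate with the bolt standing up through the slot.

Things in the scene. Friction and masses are not known exactly. Their poses are not given: they have to be found in the camera images.
- stay_grip (a point): Grip of the loose stay (steel strap 226x44x5 mm, 0.25 kg): an upright black fin 10 mm thick (y), 40 long (x, along the stay from pivot hole to slot), 45 high. Point on the fin's centre line, 12 mm below its top, 28 above the strap's top face, 80 from the pivot hole's centre, near the centre of mass. The 14 mm pivot hole sits loosely on the 10 mm pivot bolt.
- stay_slot (a point): Centre of the stay's through slot, half-way through the 5 mm strap; the slot is 36 mm long (x, along the stay), 22 mm wide (y), 140 mm from the pivot hole's centre. z up. With the stay flat on the plate it is 2.5 mm above the plate's top. (A tall instrument stands left of the plate, its near corner about 0.6 m from the base axis: swing the arm past it drawn in.)
- bolt_tip (a point): Top of the locating bolt: slim fixed steel upright, 10 mm diameter, last 7 mm tapering to 4 mm, 22 mm high above the plate, 140 mm from the pivot axis, on one side of the parked stay (side varies). On the other side, same distance and height, stands the broad flat rest post, 32 mm diameter, which does not fit the slot.
- anchor_plate: Fixed T-shaped grey metal plate, 10 mm thick. Origin on the bench, on the pivot bolt's axis; x points from the pivot to midway between the two uprights (at +40 and -40 degrees), z up; plate top at z 10 mm. The pivot bolt's washer and hex head (25 mm wide) begin 46 mm above the plate top and end 56 above it: the flat stay can rise 40 mm, still on the bolt.

How it is judged:
By the outcome, as a careful person would: the job done as asked, in the order asked, and still so for the second after the job is handed in, with the robot touching nothing.
It also fails if it takes over 42 s, if anything falls off the work surface, if the arm or the gripper's body presses on something with over 40 N, if the wrist force passes 120 N, or if a joint passes its speed limit or range.

ROBOT

A 6-joint arm with a two-finger parallel gripper is mounted at the origin on a cart in front of the work surface, level with it; the furniture and walls round the work are solid. World frame = base frame: x ahead of the robot, y to its left, z up, the work surface at z = 0. Lengths are in m, angles in rad, forces in N, time in s.
With the tool pointing down it reaches from about 0.325 to 0.9 m from the base axis. Payload 3.5 kg.
Tool frame: the origin (TCP) lies on the mounting face of the last link; the fingertips stand 173 mm ahead of it and the grasp point (between the pads) lies 155 mm ahead of it (manip.finger_overhang is the distance from the TCP to the fingertips, in m); z points along the fingers, y is the line along which they close (so a half turn about z gives the same grasp; the last joint's range is limited). The gripper opens to 85 mm and grips with 20 to 120 N. Pads are 22 mm wide; open, the fingers measure 114 mm over their backs; the gripper's body (76 mm by 85 mm) begins 54 mm behind the grasp point. The pads swing forward as they close: fully open they stand 13 mm farther back than shut.
Start: joints at [1.052, 0.276, -0.026, 1.268, 0, 1.467], TCP at [0.252, 0.572, 0.405] pointing down, gripper open.
Joint ranges: [-3.12, 3.12], [-0.85, 1.88], [-1.08, 1.24], [-1.95, 2.15], [-1.57, 1.53], [-3.14, 3.14]. Speed limits (rad/s): [2.57, 2.57, 3.14, 3.14, 3.14, 3.14].

INTERFACE

Orientations are given as a unit quaternion [w, x, y, z].
In Python, from bench import manip gives the robot as it stands. The module is installed in compiled form; this text tells all that it offers.
- The arm moves only by the tool carry_out, never from a script. Its arguments are lists of equal length, an entry for each row: "translation": the shift along the world's x, y, z scaled (see below), a list of three; "roll": the turn about the world's z scaled (see below); "grip": the closure, from 0 (fully open) to 1 (shut). A call has 1 to 20 rows; each row shifts and turns the commanded pose from where the row before left it; what a row does not reach is not made up. The controller multiplies each number of a shift by 0.025 m and each number of a turn by 0.12 rad. A row lasts 1/12 s, in which the tool goes at most 41.7 mm and 7.16 degrees, less where a joint would pass 70% of its speed; a pose out of reach is approached as far as the arm can. A call with a number of a shift or a turn outside -1 to 1 is refused whole. A call with a gripper value outside its range is refused whole. The fingers move at their own pace and stop on an object; "newtons" is the grip in N (left out, the last holds). Time passes only in rows, so rows that do not move let the fingers close. It gives the time, the measured TCP pose, the force, the opening and the grip force at its end, in the units of the state.
- manip.get_state(): the state, without advancing time (a new reading comes with each control period).
- manip.read_camera(name): name is "scene" or "top"; returns the picture (384x512x3 uint8, blue, green, red); there is no depth.
- manip.calibration(name): a dict with "fx", "fy", "cx", "cy" (pixels), "camera_from_world" (4x4, takes a point from world to camera coordinates). Camera axes: x right, y down, z forward; pixel columns grow to the right and rows downward; lengths in m; the calibration is good to about 2 mm. A picture is of the moment at which its call begins. calibration takes no time and is no camera call.
- manip.close_job(): hands the job in; it is judged then, once.
The state is a dict: "t": time; "joint_pos": joint angles; "qvel": joint speeds; "effort": joint torques, N m; "tool_pos": TCP position; "tool_rot": TCP orientation; "ft_force": force on the tool from outside, world axes, zero at the start; "moment": the same for the moment, N m; "opening": opening from 0.0 (shut) to 1.0 (fully open); "grasp_force": force on a finger pad.
Only numpy, scipy, OpenCV 4.12 (cv2) and the standard library are available. Lean on these libraries where they do the work, as an engineer would, in place of code of your own. Each camera call takes 0.05 s, during which the arm holds its last target. There are 200 camera calls.

## Working session

There is one attempt and no reset: what is moved stays moved. The work goes in short steps, Python scripts to look and compute and a tool call to move; the robot and the scene stay as the last step left them, time stands still between calls to the robot, and variables do not carry over. Pictures are saved under pics/ and viewed, at most 10 in all, crops included, and the job is handed in when it is done.

Besides the shell and the picture viewer there is one more tool, called after "Emit:" by a JSON object that holds its "method" and its "body". carry_out: Moves the arm, as the interface text tells. Shifts and turns lie within -1 to 1; 1 stands for 0.025 m of shift or 0.12 rad of turn. Its arguments: {"type":"object","properties":{"translation":{"type":"array","items":{"type":"array","items":{"type":"number"}}},"roll":{"type":"array","items":{"type":"number"}},"grip":{"type":"array","items":{"type":"number"}},"newtons":{"type":"number"}},"required":["translation","roll","grip"]}

```bash
mkdir -p pics; python3 - <<'E'
from bench import manip
import cv2,numpy as np
s=manip.get_state();print(s)
for n in("scene","top"):
    cv2.imwrite(f"pics/{n}0.png",manip.read_camera(n)); c=manip.calibration(n);print(n,c)
E
```

```text
{'t': 0.0, 'joint_pos': array([ 1.05158408e+00,  2.77135681e-01, -2.78966555e-02,  1.26798558e+00,
        1.68761915e-05,  1.46740442e+00]), 'qvel': array([ 0.00076062, -0.0010931 ,  0.00224282,  0.00243034,  0.00020882,
        0.00044364]), 'effort': array([-7.77403920e-05, -4.45507193e+01,  2.95204228e+01,  1.65292370e-02,
        1.77914285e-04, -2.92818612e-06]), 'tool_pos': array([0.25226799, 0.57139409, 0.40355017]), 'tool_rot': array([-3.48266612e-04,  2.06415408e-01,  9.78463819e-01, -1.05481873e-03]), 'ft_force': array([ 0.07488782,  0.14611301, -0.2275256 ]), 'moment': array([0.07549379, 0.01053643, 0.03261214]), 'grasp_force': 0.0, 'opening': 0.999666507292187}
scene {'fx': 455.1902302196051, 'fy': 455.1902302196051, 'cx': 253.31230316333063, 'cy': 191.35064629962605, 'camera_from_world': array([[-0.71756356, -0.69629271, -0.01670339,  0.21333017],
       [-0.42246535,  0.45418741, -0.78437034,  0.40264117],
       [ 0.55373782, -0.55577897, -0.62006787,  0.43023165],
       [ 0.        ,  0.        ,  0.        ,  1.        ]])}
top {'fx': 485.44888260288684, 'fy': 485.44888260288684, 'cx': 244.88749508048878, 'cy': 182.2064174580986, 'camera_from_world': array([[-0.08390967, -0.99647041, -0.00242695, -0.22113507],
       [-0.975087  ,  0.08261043, -0.20586614,  0.57812768],
       [ 0.20534001, -0.01490768, -0.97857715,  0.79582306],
       [ 0.        ,  0.        ,  0.        ,  1.        ]])}
```

View pics/scene0.png

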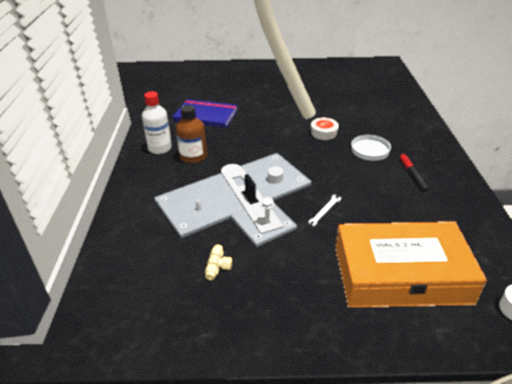

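View pics/top0.png

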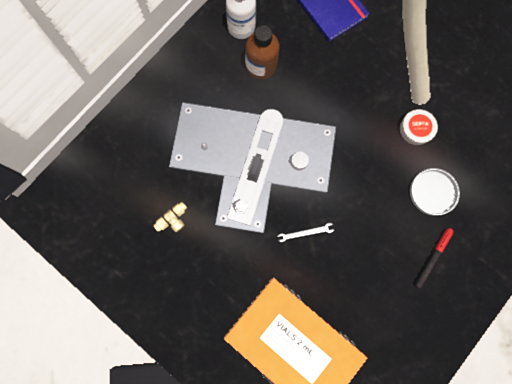

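The top view shows the pivot head near (240,205), the slim bolt at (204,147), the broad post at (299,160), the fin near (256,167) and the slot near (266,140). In the scene view the bolt is at (198,206), the post at (275,174) and the fin at (250,188).

```bash
cat > h.py <<'E'
from bench import manip
import cv2,numpy as np
def ray(n,u,v):
    c=manip.calibration(n);T=c["camera_from_world"];R=T[:3,:3]
    return -R.T@T[:3,3], R.T@np.array([(u-c["cx"])/c["fx"],(v-c["cy"])/c["fy"],1])
def onz(n,u,v,z):
    o,d=ray(n,u,v);return o+d*(z-o[2])/d[2]
def tri(a,b):
    A=np.zeros((3,3));y=np.zeros(3);L=[]
    for n,p in(("scene",a),("top",b)):
        o,d=ray(n,*p);d=d/np.linalg.norm(d);P=np.eye(3)-np.outer(d,d);A+=P;y+=P@o;L.append((o,P))
    x=np.linalg.solve(A,y);return x,[np.linalg.norm(P@(x-o)) for o,P in L]
def proj(n,x):
    c=manip.calibration(n);T=c["camera_from_world"];p=T[:3,:3]@x+T[:3,3]
    return np.array([c["fx"]*p[0]/p[2]+c["cx"],c["fy"]*p[1]/p[2]+c["cy"]])
E
python3 - <<'E'
from h import *
a=cv2.imread("pics/scene0.png")[145:250,150:320];b=cv2.imread("pics/top0.png")[95:240,160:345]
a=cv2.resize(a,None,fx=4,fy=4,interpolation=cv2.INTER_CUBIC)[:, :];b=cv2.resize(b,None,fx=4,fy=4,interpolation=cv2.INTER_CUBIC)
cv2.imwrite("pics/a.png",a);cv2.imwrite("pics/b.png",b)
for n,uv,z in(("pivot head",(240,205),.066),("bolt",(204,146),.032),("post",(299,160),.032),("slot",(266,140),.0125)):print(n,onz("top",*uv,z).round(4))
E
```

```text
pivot head [ 0.5167 -0.2571  0.066 ]
bolt [ 0.6379 -0.1998  0.032 ]
post [ 0.5965 -0.3721  0.032 ]
slot [ 0.6456 -0.3165  0.0125]
```

View pics/a.png

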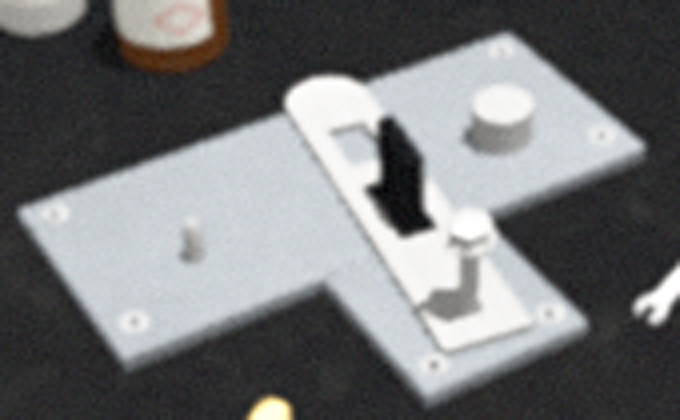

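View pics/b.png

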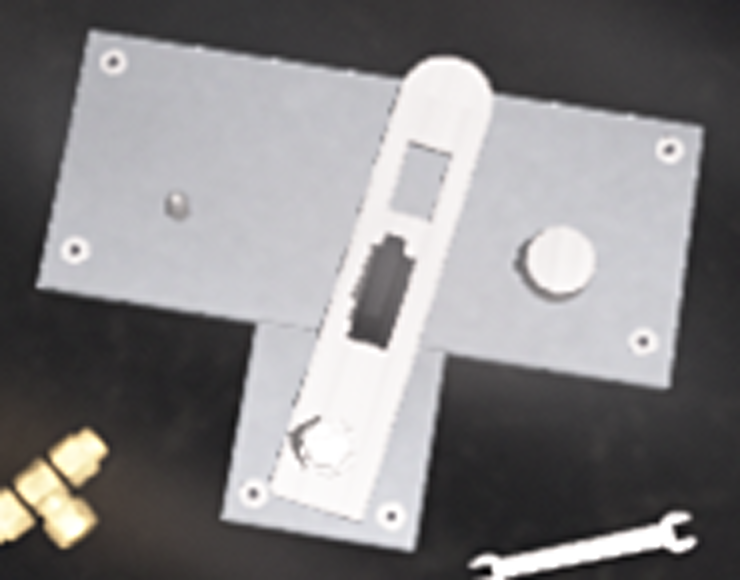

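```bash
python3 - <<'E'
from h import *
S=lambda u,v:(150+u/4,145+v/4)
T=lambda u,v:(160+u/4,95+v/4)
for n,a,b in(("head",(471,224),(326,442)),("bolt",(192,222),(177,197)),("post",(503,102),(561,259)),("slot",(354,145),(424,180)),("finfar",(386,120),(395,240)),("finnear",(415,160),(375,295))):
    print(n,tri(S(*a),T(*b)))
t=lambda n,u,v,z:onz(n,*(T if n=="top" else S)(u,v),z)
P=t("top",326,442,.066)[:2];B=t("top",177,197,.032)[:2];Q=t("top",561,259,.032)[:2];s=t("top",424,180,.0135)[:2]
m=(B+Q)/2
for k,v in dict(B=B,Q=Q,s=s).items(): d=v-P;print(k,v,np.hypot(*d),np.degrees(np.arctan2(d[1],d[0])))
print("P",P)
# strap black fin contour projection
g=cv2.cvtColor(cv2.imread("pics/top0.png"),6);k=(g[145:190,235:275]<110).astype(np.uint8)
n,l,st,c=cv2.connectedComponentsWithStats(k);print(st,c+[235,145])
u=(s-P)/np.hypot(*(s-P));print("ang",np.arctan2(u[1],u[0]))
w=np.array([-u[1],u[0]])
for n in("top","scene"):
  for a in(60,100):
    print(n,a,[proj(n,np.r_[P+u*a/1000+w*b,z]).round(1).tolist() for z in(.06,.015) for b in (-.005,.005)])
E
```

```text
head (array([ 0.5146615 , -0.26058544,  0.06341025]), [np.float64(0.0016416630973964863), np.float64(0.0016416630973964997)])
bolt (array([ 0.64142305, -0.20081477,  0.02927979]), [np.float64(0.0008138557026915491), np.float64(0.0008138557026914397)])
post (array([ 0.59644073, -0.37508597,  0.03054328]), [np.float64(0.0008343455036613494), np.float64(0.0008343455036613078)])
slot (array([ 0.64709497, -0.31649619,  0.00856292]), [np.float64(0.0004485014946390565), np.float64(0.0004485014946390809)])
finfar (array([ 0.60530071, -0.29844888,  0.05573507]), [np.float64(0.000727103331315431), np.float64(0.0007271033313152057)])
finnear (array([ 0.58002285, -0.28905653,  0.0500184 ]), [np.float64(0.0033466877774928506), np.float64(0.003346687777492795)])
B [ 0.64126065 -0.20045737] 0.13889796855879216 25.203899859725567
Q [ 0.59676955 -0.37440811] 0.14060701012202304 -54.73360756325399
s [ 0.64525571 -0.31643178] 0.1415747649607513 -23.664783964975282
P [ 0.51558604 -0.25960581]
[[   0    0   40   45 1590]
 [  12    9   16   28  187]
 [  36   39    4    6   23]] [[254.24402516 166.38616352]
 [254.45454545 169.80748663]
 [272.56521739 186.60869565]]
ang -0.4130283969619772
top 60 [[255.2, 175.2], [249.9, 173.4], [254.8, 180.5], [249.7, 178.8]]
top 100 [[262.4, 154.5], [257.1, 152.7], [261.6, 160.8], [256.5, 159.1]]
scene 60 [[256.0, 183.2], [251.1, 184.5], [256.3, 201.4], [251.6, 202.7]]
scene 100 [[248.2, 171.9], [243.5, 173.1], [248.8, 189.9], [244.2, 191.1]]
```

```bash
python3 - <<'E'
from h import *
for n in("scene","top"): print(n,ray(n,0,0)[0])
print(onz("scene",40,342,0),onz("scene",0,343,0),onz("scene",128,112,0)); print(onz("top",14,197,0),onz("top",205,0,0),onz("top",0,205,0), onz("top",140,358,0),onz("top",110,366,0),onz("top",180,366,0))
E
```

```text
scene [0.08494437 0.2047794  0.58615595]
top [ 0.3817551  -0.25625006  0.89725449]
[0.58931241 0.15155604 0.        ] [0.6309227  0.19336772 0.        ] [ 1.09497241 -0.33795128  0.        ]
[0.57834914 0.16473919 0.        ] [ 0.95750165 -0.22044202  0.        ] [0.56527952 0.19068355 0.        ] [ 0.27125271 -0.05993196  0.        ] [ 0.26234326 -0.00704713  0.        ] [ 0.25210412 -0.12919453  0.        ]
```

Emit:
{"method": "carry_out", "body": {"translation": [[-0.26,-0.86,0],[-0.26,-0.86,0],[-0.26,-0.86,0],[-0.26,-0.86,0],[-0.26,-0.86,0],[-0.26,-0.86,0],[-0.26,-0.86,0],[-0.26,-0.86,0],[0.8,-0.9,0],[0.8,-0.9,0],[0.8,-0.9,0],[0.8,-0.9,0],[0.8,-0.9,0],[0.8,-0.9,0],[0.8,-0.9,0],[0.8,-0.9,0]], "roll": [0,0,0,0,0,0,0,0,0,0,0,0,0,0,0,0], "grip": [0,0,0,0,0,0,0,0,0,0,0,0,0,0,0,0], "newtons": 60}}

```text
t: 1.43
tool_pos: [0.3609, 0.2184, 0.4044]
tool_rot: [-0.0, 0.206, 0.978, -0.0]
ft_force: [0.6, 0.0, -0.4]
opening: 0.999
grasp_force: 0.0
```

Emit:
{"method": "carry_out", "body": {"translation": [[0.24,-0.88,0],[0.24,-0.88,0],[0.24,-0.88,0],[0.24,-0.88,0],[0.24,-0.88,0],[0.24,-0.88,0],[0.24,-0.88,0],[0.24,-0.88,0],[0.24,-0.88,0],[0.24,-0.88,0],[0.17,-0.86,0],[0.17,-0.86,0],[0.17,-0.86,0],[0.17,-0.86,0],[0.17,-0.86,0],[0.17,-0.86,0],[0.17,-0.86,0]], "roll": [0,0,0,0,0,0,0,0,0,0,0,0,0,0,0,0,0], "grip": [0,0,0,0,0,0,0,0,0,0,0,0,0,0,0,0,0]}}

```text
t: 2.85
tool_pos: [0.45, -0.1518, 0.4042]
tool_rot: [-0.0, 0.207, 0.978, 0.0]
ft_force: [0.0, -0.4, 0.2]
opening: 0.996
grasp_force: 0.0
```

Emit:
{"method": "carry_out", "body": {"translation": [[0.695,-0.7,-0.67],[0.695,-0.7,-0.67],[0.695,-0.7,-0.67],[0.695,-0.7,-0.67],[0.695,-0.7,-0.67],[0.695,-0.7,-0.67],[0.695,-0.7,-0.67],[0.695,-0.7,-0.67],[0,0,0]], "roll": [0,0,0,0,0,0,0,0,0], "grip": [0,0,0,0,0,0,0,0,0.3]}}

```text
t: 3.6
tool_pos: [0.5904, -0.293, 0.2659]
tool_rot: [-0.002, 0.207, 0.978, 0.0]
ft_force: [0.4, 0.2, -0.2]
opening: 0.883
grasp_force: 0.0
```

```bash
python3 - <<'E'
from h import *
a=manip.read_camera("scene");cv2.imwrite("pics/s1.png",cv2.resize(a[90:260,130:360],None,fx=3,fy=3,interpolation=2))
s=manip.get_state();print(s["tool_pos"],s["opening"],s["joint_pos"].round(2))
E
```

```text
[ 0.58928857 -0.29164393  0.26737742] 0.8017280679558653 [-0.56  0.43 -0.11  1.03 -0.   -0.14]
```

View pics/s1.png

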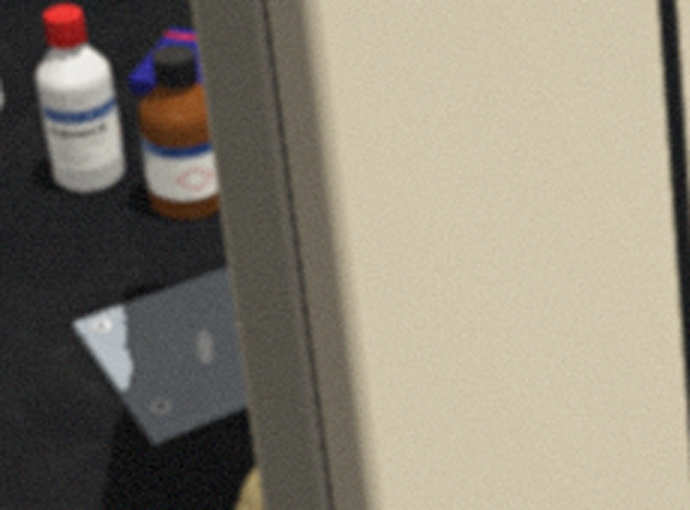

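The arm blocks the scene view (it fills most of the crop, with only the bolt's end of the plate visible at lower left). I'll rely on the measured pose, which agreed with the known sizes, and descend carefully.

Emit:
{"method": "carry_out", "body": {"translation": [[0,0,-0.467],[0,0,-0.467],[0,0,-0.467],[0,0,-0.467],[0,0,-0.467],[0,0,-0.467],[0,0,0],[0,0,0]], "roll": [0,0,0,0,0,0,0,0], "grip": [0.3,0.3,0.3,0.3,0.3,0.3,0.3,0.3]}}

```text
t: 4.32
tool_pos: [0.5886, -0.2903, 0.1994]
tool_rot: [-0.001, 0.206, 0.978, 0.0]
ft_force: [0.4, 0.5, -0.0]
opening: 0.695
grasp_force: 0.0
```

```bash
python3 - <<'E'
from h import *
a=manip.read_camera("top");cv2.imwrite("pics/t1.png",cv2.resize(a[90:250,150:350],None,fx=3,fy=3,interpolation=2))
s=manip.get_state();print(s["tool_pos"],s["opening"],s["ft_force"])
E
```

```text
[ 0.58913214 -0.29064471  0.20038095] 0.7047676284600669 [ 0.10411659 -0.40134532  0.44119488]
```

View pics/t1.png

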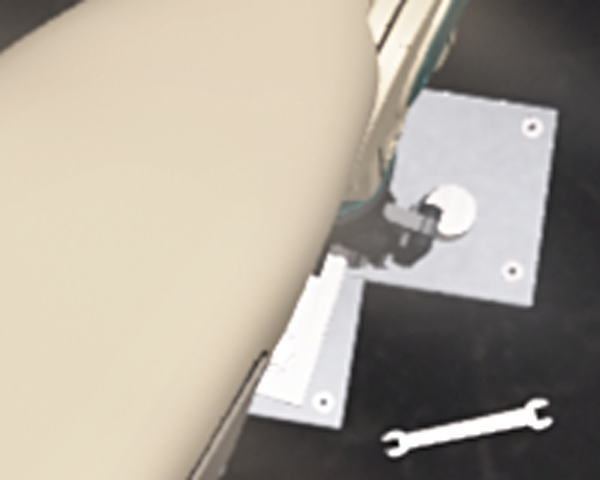

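The arm hides the grip in the top view too; the post (450,210 in the crop) is clear of the gripper. There is no contact force, so I'll close.

Emit:
{"method": "carry_out", "body": {"translation": [[0,0,-0.08],[0,0,0],[0,0,0],[0,0,0],[0,0,0],[0,0,0],[0,0,0],[0,0,0],[0,0,0],[0,0,0],[0,0,0],[0,0,0]], "roll": [0,0,0,0,0,0,0,0,0,0,0,0], "grip": [0.6,1,1,1,1,1,1,1,1,1,1,1], "newtons": 60}}

```text
t: 5.37
tool_pos: [0.5895, -0.291, 0.1993]
tool_rot: [0.0, 0.206, 0.978, -0.0]
ft_force: [-1.3, -0.7, 4.5]
opening: 0.109
grasp_force: 59.3
```

Emit:
{"method": "carry_out", "body": {"translation": [[0,0,0.2],[0,0,0.2],[0,0,0.2],[0,0,0.2],[0,0,0.2],[0,0,0.2],[0,0,0.04],[0,0,0],[0,0,0]], "roll": [0,0,0,0,0,0,0,0,0], "grip": [1,1,1,1,1,1,1,1,1]}}

```text
t: 6.12
tool_pos: [0.5892, -0.2907, 0.2299]
tool_rot: [0.0, 0.206, 0.978, -0.0]
ft_force: [-0.1, -1.2, -1.2]
opening: 0.108
grasp_force: 58.4
```

```bash
python3 - <<'E'
from h import *
s=manip.get_state();print(s["tool_pos"],s["tool_rot"],s["opening"],s["ft_force"],s["moment"])
P=np.array([.5156,-.2596]);g=s["tool_pos"][:2]-P;r=np.hypot(*g);a0=np.arctan2(g[1],g[0]);a1=np.radians(25.2);print("r",r,"a0",np.degrees(a0))
N=16;th=np.linspace(a0,a1,N+1);q=P+r*np.c_[np.cos(th),np.sin(th)]
print((np.diff(q,axis=0)/.025).round(3).tolist(),(a1-a0)/N/.12)
E
```

```text
[ 0.58921865 -0.29072699  0.22993196] [ 9.37121081e-05  2.06392989e-01  9.78469173e-01 -5.19519748e-05] 0.10763756831862335 [-0.1182878  -1.18040635 -1.22777699] [-0.30674647  0.08323317  0.12037724]
r 0.07992869173795276 a0 -22.91931614429213
[[0.061, 0.156], [0.053, 0.159], [0.045, 0.162], [0.036, 0.164], [0.027, 0.166], [0.019, 0.167], [0.01, 0.168], [0.001, 0.168], [-0.008, 0.168], [-0.017, 0.167], [-0.025, 0.166], [-0.034, 0.164], [-0.043, 0.162], [-0.051, 0.16], [-0.059, 0.157], [-0.067, 0.154]] 0.4374169273572711
```

Emit:
{"method": "carry_out", "body": {"translation": [[0.061,0.156,0],[0.053,0.159,0],[0.045,0.162,0],[0.036,0.164,0],[0.027,0.166,0],[0.019,0.167,0],[0.01,0.168,0],[0.001,0.168,0],[0,0,0]], "roll": [0.445,0.445,0.445,0.445,0.445,0.445,0.445,0.445,0], "grip": [1,1,1,1,1,1,1,1,1]}}

```text
t: 6.87
tool_pos: [0.5952, -0.2573, 0.2292]
tool_rot: [-0.001, -0.007, 1.0, 0.0]
ft_force: [-0.6, -0.7, -3.1]
opening: 0.107
grasp_force: 58.3
```

Emit:
{"method": "carry_out", "body": {"translation": [[-0.008,0.168,0],[-0.017,0.167,0],[-0.025,0.166,0],[-0.034,0.164,0],[-0.043,0.162,0],[-0.051,0.16,0],[-0.059,0.157,0],[-0.067,0.154,0],[0,0,0],[0,0,0]], "roll": [0.445,0.445,0.445,0.445,0.445,0.445,0.445,0.445,0,0], "grip": [1,1,1,1,1,1,1,1,1,1]}}

```text
t: 7.7
tool_pos: [0.5878, -0.2253, 0.2294]
tool_rot: [-0.0, -0.217, 0.976, 0.0]
ft_force: [-0.8, -0.3, -1.7]
opening: 0.107
grasp_force: 58.4
```

```bash
python3 - <<'E'
from h import *
s=manip.get_state();print(s["tool_pos"],s["tool_rot"],s["opening"],s["ft_force"],s["moment"])
w,x,y,z=s["tool_rot"];print("stay axis deg",np.degrees(2*np.arctan2(y,x))-180 )
a=cv2.resize(manip.read_camera("scene")[100:260,130:330],None,fx=2,fy=2,interpolation=2);b=cv2.resize(manip.read_camera("top")[90:250,150:350],None,fx=2,fy=2,interpolation=2)
cv2.imwrite("pics/c2.png",np.hstack([a,b]))
E
```

```text
[ 0.58778423 -0.22533699  0.22944897] [-8.35780484e-05 -2.16516996e-01  9.76278770e-01  3.82927961e-04] 0.10745185590223144 [-0.76373925 -0.32436367 -1.69341611] [ 0.01874132  0.01596021 -0.02060377]
stay axis deg 25.009084651111067
```

View pics/c2.png

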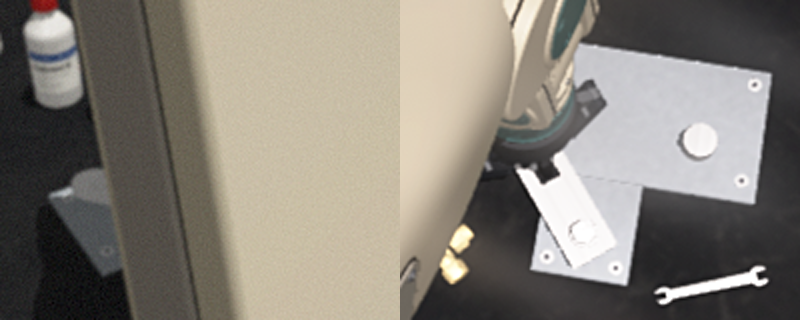

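The left half shows the rounded strap end over the bolt's side of the plate at (92,185). The right half shows the raised strap running from the pivot head (583,233) to the gripper. The stay followed the swing, so I'll lower it gently and watch the force.

Emit:
{"method": "carry_out", "body": {"translation": [[0,0,-0.1],[0,0,-0.1],[0,0,-0.1],[0,0,-0.1],[0,0,-0.08],[0,0,-0.08],[0,0,-0.08],[0,0,0]], "roll": [0,0,0,0,0,0,0,0], "grip": [1,1,1,1,1,1,1,1]}}

```text
t: 8.47
tool_pos: [0.5877, -0.2254, 0.2131]
tool_rot: [-0.0, -0.218, 0.976, 0.0]
ft_force: [-0.8, -0.5, -1.8]
opening: 0.107
grasp_force: 58.4
```

Emit:
{"method": "carry_out", "body": {"translation": [[0,0,-0.1],[0,0,-0.1],[0,0,-0.1],[0,0,-0.1],[0,0,-0.1],[0,0,0],[0,0,0]], "roll": [0,0,0,0,0,0,0], "grip": [1,1,1,1,1,1,1]}}

```text
t: 9.05
tool_pos: [0.5878, -0.2255, 0.2008]
tool_rot: [-0.0, -0.218, 0.976, 0.0]
ft_force: [-0.2, 0.0, -2.6]
opening: 0.108
grasp_force: 58.4
```

Emit:
{"method": "carry_out", "body": {"translation": [[0,0,-0.04],[0,0,-0.03],[0,0,0],[0,0,0]], "roll": [0,0,0,0], "grip": [1,1,1,1]}}

```text
t: 9.38
tool_pos: [0.5879, -0.2256, 0.1995]
tool_rot: [0.0, -0.218, 0.976, -0.0]
ft_force: [0.5, 0.3, -2.3]
opening: 0.108
grasp_force: 58.4
```

Emit:
{"method": "carry_out", "body": {"translation": [[0,0,-0.03],[0,0,-0.02],[0,0,0],[0,0,0]], "roll": [0,0,0,0], "grip": [1,1,1,1]}}

```text
t: 9.72
tool_pos: [0.588, -0.2256, 0.1993]
tool_rot: [0.0, -0.218, 0.976, -0.0]
ft_force: [-2.8, 0.9, 5.3]
opening: 0.11
grasp_force: 59.5
```

Contact comes at the same height as at the grasp, so the stay is flat. Release and rise.

Emit:
{"method": "carry_out", "body": {"translation": [[0,0,0],[0,0,0],[0,0,0],[0,0,0],[0,0,0],[0,0,0],[0,0,0.3],[0,0,0.5],[0,0,0.8],[0,0,0.8],[0,0,0.8],[0,0,0.8],[0,0,0.8],[0,0,0.8]], "roll": [0,0,0,0,0,0,0,0,0,0,0,0,0,0], "grip": [0.5,0.5,0.5,0.5,0.5,0.5,0.5,0.5,0.5,0.5,0.5,0.5,0.5,0.5]}}

```text
t: 10.88
tool_pos: [0.5879, -0.2255, 0.3408]
tool_rot: [0.001, -0.218, 0.976, -0.001]
ft_force: [-0.6, -1.1, 0.6]
opening: 0.499
grasp_force: 0.0
```

Emit:
{"method": "carry_out", "body": {"translation": [[-0.8,0,0.3],[-0.8,0,0.3],[-0.8,0,0.3],[-0.8,0,0.3],[-0.8,0,0],[-0.8,0,0],[-0.8,0,0],[-0.8,-0.3,0],[-0.5,-0.8,0],[0,-0.9,0],[0,-0.9,0],[0,-0.9,0],[0,-0.9,0],[0,-0.9,0],[0,-0.9,0],[0,-0.9,0],[0,0,0]], "roll": [0,0,0,0,0,0,0,0,0,0,0,0,0,0,0,0,0], "grip": [0.5,0.5,0.5,0.5,0.5,0.5,0.5,0.5,0.5,0.5,0.5,0.5,0.5,0.5,0.5,0.5,0.5]}}

```text
t: 12.3
tool_pos: [0.4155, -0.4143, 0.3699]
tool_rot: [0.001, -0.216, 0.976, -0.003]
ft_force: [0.2, -0.6, 0.4]
opening: 0.5
grasp_force: 0.0
```

```bash
python3 - <<'E'
from h import *
s=manip.get_state();print(s["t"],s["tool_pos"],s["opening"],s["ft_force"])
a=cv2.resize(manip.read_camera("scene")[130:260,140:330],None,fx=2.1,fy=2.1,interpolation=2);b=cv2.resize(manip.read_camera("top")[100:230,155:345],None,fx=2.1,fy=2.1,interpolation=2)
cv2.imwrite("pics/c3.png",np.vstack([a,b]))
E
```

```text
12.3 [ 0.41554829 -0.41428156  0.36985631] 0.5004301057847851 [ 0.1840633  -0.58558027  0.36203992]
```

View pics/c3.png

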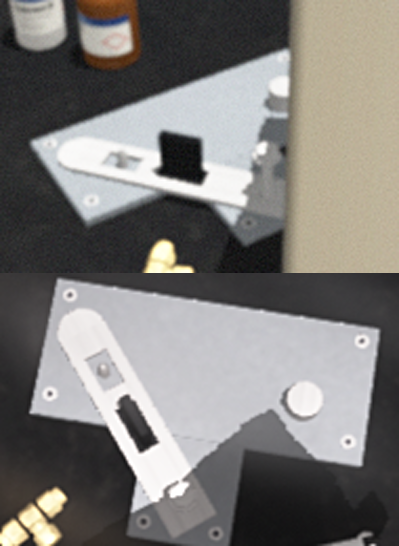

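The bolt stands up through the middle of the slot: lower (top) view at (104,370), upper (scene) view at (122,160). The stay lies flat and the gripper is clear.

```bash
python3 -c "
from bench import manip
print(manip.close_job())"
```

```text
the job is handed in; nothing more can be done
None
```

The stay was lifted, swung about 49° about the pivot bolt and lowered; it lies flat on the plate with the slim bolt standing up through its slot, the gripper is clear, and the job was handed in at about 12 s.

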